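# Find the stamped parts crate and push it into the dispatch lane

## Robot

A 6-joint arm with a two-finger parallel gripper is mounted at the origin on the work surface. World frame = base frame: x ahead of the robot, y to its left, z up, the work surface at z = 0. Lengths are in m, angles in rad, forces in N, time in s.
With the tool pointing down it reaches from about 0.3 to 0.875 m from the base axis. Payload 6.4 kg.
Tool frame: the origin (TCP) lies between the finger pads; the fingertips stand ctrl.tip_extent ahead of it and the grasp point (between the pads) is the TCP (ctrl.tip_extent is the distance from the TCP to the fingertips, in m); z points along the fingers, y is the line along which they close (so a half turn about z gives the same grasp; the last joint's range is limited). The gripper opens to 85 mm and grips with 20 to 120 N. Pads are 22 mm wide; open, the fingers measure 114 mm over their backs; the gripper's body (76 mm by 85 mm) begins 54 mm behind the grasp point. The pads swing forward as they close: fully open they stand 13 mm farther back than shut.
Start: joints at [-0.206, 0.181, 1.607, -0, 1.354, -0.206], TCP at [0.575, 0, 0.25] pointing down, gripper open.
Joint ranges: [-2.99, 2.99], [-0.89, 2.07], [0.3, 2.58], [-1.14, 4.28], [0, 2.63], [-3.12, 3.12]. Speed limits (rad/s): [2.57, 2.57, 3.01, 3.14, 3.14, 3.14].

## Interface

Orientations are given as a unit quaternion [w, x, y, z].
In Python, from bench import ctrl gives the robot as it stands.
- The arm moves only by the tool send_rows, never from a script. Its arguments are lists of equal length, an entry for each row: "dr": the turn, a rotation vector about the tool's x, y, z in units of 6 degrees (1.0 is 6 degrees), a list of three; "xyz": the shift along the tool's x, y, z in cm, a list of three; "jaw": the opening in per cent of the stroke, from 0 (shut) to 100 (fully open). In form: {"dr": [[wx, wy, wz], ...], "xyz": [[dx, dy, dz], ...], "jaw": [jaw, ...]}. A call has exactly 8 rows; each row is the pose to reach, as a shift and turn from the pose commanded when the call began, along the tool's axes at that moment; what a row does not reach only later rows make up. A row lasts 1/8 s, in which the tool goes at most 62.5 mm and 10.7 degrees, less where a joint would pass 70% of its speed; a pose out of reach is approached as far as the arm can. A call with a gripper value outside its range is refused whole. The fingers move at their own pace and stop on an object; the grip force is fixed at half the most. Time passes only in rows, so rows that repeat a pose let the fingers close, or fill a call up. It gives the time, the measured TCP pose, the force, the opening and the grip force at its end, in the units of the state.
- ctrl.get_obs(): the state, without advancing time (a new reading comes with each control period).
- ctrl.camera(name): name is "scene" or "side" or "wrist"; returns the picture (384x512x3 uint8, red, green, blue); there is no depth.
- ctrl.calibration(name): a dict with "camera_matrix" (3x3 intrinsics, pixels), "D" ([k1, k2, p1, p2, k3] as OpenCV has them; the pictures are not rectified), "world_from_camera" (4x4, takes a point from camera to world coordinates). Camera axes: x right, y up, looking along -z (the intrinsics and any distortion apply to the point x, -y, -z); pixel columns grow to the right and rows downward; lengths in m; the calibration is good to about 2 mm. A picture is of the moment at which its call begins: read the wrist's pose just before it. calibration takes no time and is no camera call; for the wrist camera it gives the pose at the moment of the call.
- ctrl.hand_in(): hands the job in; it is judged then, once.
The state is a dict: "time_s": time; "q": joint angles; "dq": joint speeds; "joint_efforts": joint torques, N m; "eef_pos": TCP position; "eef_rot": TCP orientation; "wrist_force": force on the tool from outside, world axes, zero at the start; "torque": the same for the moment, N m; "opening": opening from 0.0 (shut) to 1.0 (fully open); "grasp_force": force on a finger pad.
Only numpy, scipy, OpenCV 4.12 (cv2) and the standard library are available. Lean on these libraries where they do the work, as an engineer would, in place of code of your own. Each camera call takes 0.05 s, during which the arm holds its last target. There are 200 camera calls.

## Task

Tip both blue parts crates over onto their sides, by pushing them, to find the one with the orange stamp on its underside. Then push that crate along the bench until it is wholly between the yellow lines of the dispatch lane; keep the other crate out of the lane, lying on its side. Do not pick anything up, and leave the other things on the bench alone.

Things in the scene. Friction and masses are not known exactly. Their poses are not given: they have to be found in the camera images.
- crate_1: one of two look-alike empty blue open-topped plastic crates, 100 mm (own x) by 140 mm (own y) by 150 mm tall (own z), walls and floor 5 mm, 0.3 to 0.65 kg. Loose; starts upright, one crate either side of the lane. Origin at its centre, 75 mm above its underside; own z points out of the open top, own x roughly away from the robot. Lying on its 140 by 150 mm wall it is 100 mm high.
- crate_2: one of two look-alike empty blue open-topped plastic crates, 100 mm (own x) by 140 mm (own y) by 150 mm tall (own z), walls and floor 5 mm, 0.3 to 0.65 kg. Loose; starts upright, one crate either side of the lane. Origin at its centre, 75 mm above its underside; own z points out of the open top, own x roughly away from the robot. Lying on its 140 by 150 mm wall it is 100 mm high.
- crate_1_under (a point): middle of that crate's non-slip underside. Just one of the two has an orange round stamp here, 72 mm across; the other is plain blue; only a look tells. Pushed towards the robot high on the far 140 mm wall (over 110 mm up), a crate tips rather than slides, and falls over by itself past about 38 degrees; its underside then faces away from the robot, to the camera beyond the bench.
- crate_2_under (a point): middle of that crate's non-slip underside. Just one of the two has an orange round stamp here, 72 mm across; the other is plain blue; only a look tells. Pushed towards the robot high on the far 140 mm wall (over 110 mm up), a crate tips rather than slides, and falls over by itself past about 38 degrees; its underside then faces away from the robot, to the camera beyond the bench.
- lane: the dispatch lane: a flat pale grey strip painted on the bench between the crates, running away from the robot, 540 mm long (own x) and 240 mm wide (own y) between its two 16 mm wide yellow edge lines. Origin at the middle of the strip, on the bench; it is fixed and has no height.
- vblock: steel V-block, 50 by 60 by 44 mm; a loose bystander, not part of the job. Origin under its middle.
- pin_pot: round open aluminium pot, 68 mm across, 70 mm tall; a loose bystander, not part of the job. Origin under its middle.
- wheel: white grinding wheel lying flat, 100 mm across, 20 mm thick; a loose bystander, not part of the job. Origin under its middle.
- clamp: green C-clamp lying flat, about 160 by 90 mm, 18 mm high; a loose bystander, not part of the job. Origin under its middle.
- coolant: white bottle with red cap, 62 mm across, 130 mm tall; a loose bystander, not part of the job. Origin under its middle.
- wrench: steel wrench lying flat, 150 mm long; a loose bystander, not part of the job. Origin under its middle.
Not all that is in view belongs to the job. What is shaped like the crate_2 but purple is not meant.

How it is judged:
By the outcome, as a careful person would: the job done as asked, in the order asked, and still so for the second after the job is handed in, with the robot touching nothing.
It also fails if it takes over 69 s, if anything falls off the work surface, if the arm or the gripper's body presses on something with over 40 N, if the wrist force passes 120 N, or if a joint passes its speed limit or range.

## Working session

There is one attempt and no reset: what is moved stays moved. The work goes in short steps, Python scripts to look and compute and a tool call to move; the robot and the scene stay as the last step left them, time stands still between calls to the robot, and variables do not carry over. Pictures are saved under pics/ and viewed, at most 10 in all, crops included, and the job is handed in when it is done.

Besides the shell and the picture viewer there is one more tool, called after "Request:" as name(argument=value, ...) on one line, values as JSON. send_rows: Moves the arm, as the interface text tells. Its arguments: {"type":"object","properties":{"dr":{"type":"array","items":{"type":"array","items":{"type":"number"}}},"xyz":{"type":"array","items":{"type":"array","items":{"type":"number"}}},"jaw":{"type":"array","items":{"type":"number"}}},"required":["dr","xyz","jaw"]}

```bash
mkdir -p pics; ls
cat > h.py <<'E'
import numpy as np,cv2
from bench import ctrl
def cal(n):
    c=ctrl.calibration(n);return np.array(c["camera_matrix"]),np.array(c["D"]),np.array(c["world_from_camera"])
def ray(n,px,z):
    K,D,T=cal(n);u=cv2.undistortPoints(np.array(px,float).reshape(-1,1,2),K,D).reshape(-1,2)
    d=np.c_[u[:,0],-u[:,1],-np.ones(len(u))]@T[:3,:3].T;o=T[:3,3]
    return o+d*((z-o[2])/d[:,2:3])
def save(n,f):
    im=ctrl.camera(n);cv2.imwrite(f"pics/{f}.png",im[:,:,::-1]);return im
E
python3 - <<'E'
from h import *
a=save("scene","a");b=save("side","b")
cv2.imwrite("pics/ab.png",np.vstack([np.hstack([a,b])[:,:,::-1]])[:, :])
for n in("scene","side","wrist"): print(n,cal(n)[2].round(3).tolist(),cal(n)[0].round(0).tolist())
print(ctrl.tip_extent,ctrl.get_obs())
E
```

```text
pics
scene [[0.846, -0.418, 0.33, 1.076], [0.533, 0.67, -0.517, -0.882], [-0.006, 0.613, 0.79, 1.466], [0.0, 0.0, 0.0, 1.0]] [[494.0, 0.0, 247.0], [0.0, 494.0, 188.0], [0.0, 0.0, 1.0]]
side [[0.761, 0.369, -0.534, -0.269], [-0.649, 0.461, -0.605, -0.868], [0.023, 0.807, 0.59, 0.946], [0.0, 0.0, 0.0, 1.0]] [[406.0, 0.0, 250.0], [0.0, 406.0, 193.0], [0.0, 0.0, 1.0]]
wrist [[1.0, -0.001, 0.002, 0.575], [0.001, 0.955, 0.296, 0.076], [-0.002, -0.296, 0.955, 0.371], [0.0, 0.0, 0.0, 1.0]] [[287.0, 0.0, 251.0], [0.0, 287.0, 189.0], [0.0, 0.0, 1.0]]
0.019 {'time_s': 0.1, 'q': array([-2.06327278e-01,  1.81497993e-01,  1.60792790e+00, -2.34370920e-05,
        1.35382254e+00, -2.06273601e-01]), 'dq': array([-4.47565467e-04, -1.12379000e-03, -2.45779542e-03,  6.39685136e-06,
       -1.69451742e-03, -1.55123797e-04]), 'joint_efforts': array([-2.02498759e-04, -4.45872438e+01, -3.52238703e+01, -4.27332343e-04,
        4.16999465e-03,  3.20961749e-05]), 'eef_pos': array([5.74513554e-01, 9.66237400e-05, 2.49447048e-01]), 'eef_rot': array([-6.86646943e-04,  7.07123726e-01,  7.07089351e-01, -4.62655044e-04]), 'wrist_force': array([-1.14324991,  0.12880049, -0.28895896]), 'torque': array([ 0.01093045, -0.01023092,  0.02250867]), 'grasp_force': 0.0, 'opening': 0.9997168406383747}
```

View pics/a.png

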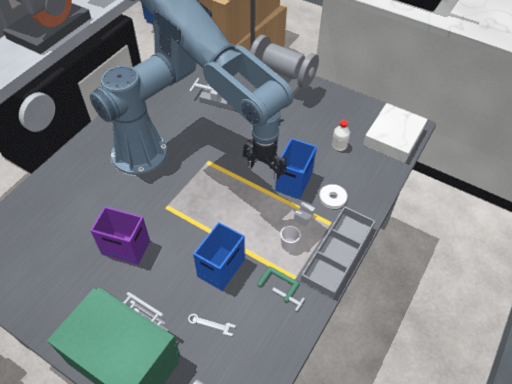

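View pics/b.png

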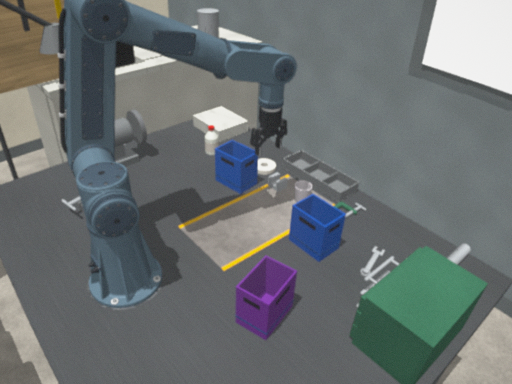

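Scene picture: blue crates at about (296,168) and (220,254), a purple decoy at (120,235), lane between them with V-block (305,212) and pot (290,236) standing in its far end. Side picture agrees: blue (236,167) and (317,227), purple (266,297). I choose the two blue ones.

```bash
cat >> h.py <<'E'
def blobs(im,lo=(105,120,40),hi=(125,255,255),amin=300):
    m=cv2.inRange(cv2.cvtColor(im,cv2.COLOR_RGB2HSV),lo,hi)
    m=cv2.morphologyEx(m,cv2.MORPH_CLOSE,np.ones((5,5)))
    cs,_=cv2.findContours(m,cv2.RETR_EXTERNAL,cv2.CHAIN_APPROX_NONE)
    return [c for c in cs if cv2.contourArea(c)>amin]
E
python3 - <<'E'
from h import *
for n,f in(("scene","a"),("side","b")):
    im=cv2.imread(f"pics/{f}.png")[:,:,::-1]
    for c in blobs(im):
        h=cv2.approxPolyDP(cv2.convexHull(c),2.5,True).reshape(-1,2)
        print(n,cv2.contourArea(c))
        for p,t,g in zip(h,ray(n,h,.15),ray(n,h,0)):print(p,t[:2].round(3),g[:2].round(3))
    for c in blobs(im,(20,150,120),(32,255,255),40):
        r=c.reshape(-1,2);h=cv2.boxPoints(cv2.minAreaRect(c));print(n,"yellow",h.round().tolist(),ray(n,h,0)[:,:2].round(3).tolist())
im=cv2.imread("pics/a.png")[120:310,150:400];cv2.imwrite("pics/c.png",cv2.resize(im,None,fx=3,fy=3,interpolation=2))
E
```

```text
scene 2244.5
[218 222] [ 0.518 -0.186] [ 0.455 -0.107]
[243 235] [ 0.613 -0.185] [ 0.56  -0.106]
[244 259] [ 0.662 -0.256] [ 0.614 -0.185]
[222 290] [ 0.663 -0.378] [ 0.615 -0.32 ]
[197 275] [ 0.572 -0.376] [ 0.515 -0.319]
[193 254] [ 0.52  -0.324] [ 0.456 -0.261]
scene 1508.5
[291 138] [0.537 0.262] [0.475 0.392]
[316 146] [0.633 0.275] [0.582 0.407]
[311 174] [0.678 0.149] [0.633 0.266]
[299 198] [0.693 0.036] [0.649 0.14 ]
[275 189] [0.606 0.026] [0.552 0.13 ]
[281 155] [0.547 0.17 ] [0.487 0.29 ]
scene yellow [[245.0, 252.0], [246.0, 250.0], [295.0, 276.0], [293.0, 279.0]] [[0.602, -0.162], [0.601, -0.15], [0.792, -0.152], [0.793, -0.163]]
scene yellow [[165.0, 208.0], [167.0, 205.0], [210.0, 229.0], [208.0, 232.0]] [[0.257, -0.158], [0.254, -0.145], [0.446, -0.147], [0.448, -0.159]]
scene yellow [[207.0, 163.0], [209.0, 161.0], [299.0, 206.0], [298.0, 208.0]] [[0.263, 0.1], [0.26, 0.113], [0.666, 0.108], [0.668, 0.096]]
side 2500.0
[312 194] [ 0.611 -0.187] [ 0.777 -0.059]
[344 213] [ 0.616 -0.32 ] [ 0.782 -0.217]
[338 247] [ 0.48  -0.408] [ 0.621 -0.322]
[320 260] [ 0.401 -0.41 ] [ 0.527 -0.323]
[289 239] [ 0.395 -0.295] [ 0.52  -0.187]
[293 205] [ 0.518 -0.189] [ 0.667 -0.061]
side 1687.5
[231 140] [0.629 0.271] [0.798 0.486]
[254 150] [0.65  0.153] [0.823 0.345]
[257 157] [0.624 0.106] [0.792 0.29 ]
[256 182] [ 0.511 -0.017] [0.658 0.143]
[240 193] [ 0.427 -0.032] [0.558 0.125]
[216 179] [0.414 0.083] [0.543 0.263]
[215 149] [0.535 0.253] [0.687 0.464]
side yellow [[221.0, 267.0], [288.0, 229.0], [290.0, 233.0], [223.0, 271.0]] [[0.258, -0.146], [0.551, -0.149], [0.544, -0.166], [0.254, -0.161]]
side yellow [[178.0, 225.0], [266.0, 184.0], [268.0, 186.0], [179.0, 228.0]] [[0.263, 0.112], [0.683, 0.107], [0.674, 0.09], [0.259, 0.097]]
side yellow [[54.0, 0.0], [60.0, -1.0], [62.0, 17.0], [56.0, 18.0]] [[1.334, 4.795], [1.411, 4.781], [1.074, 3.687], [1.012, 3.703]]
```

View pics/c.png

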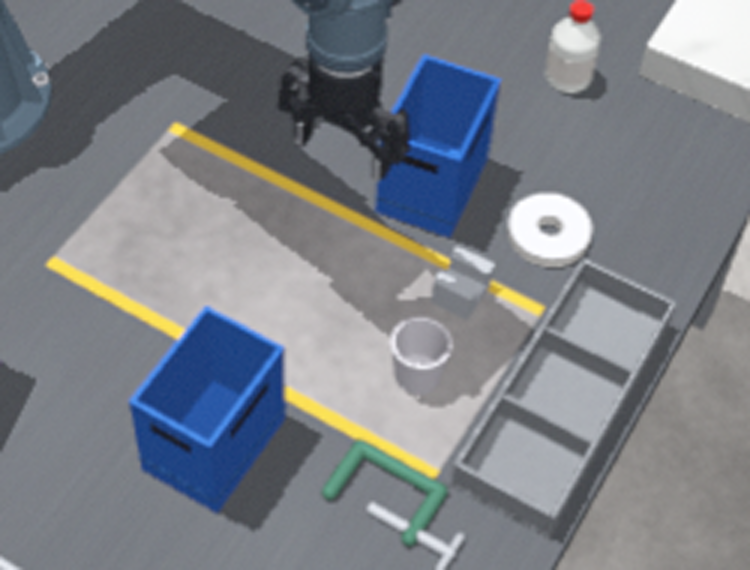

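The crop confirms it: two upright blue open crates, with the corners giving A centre ≈ (0.567,-0.254), yaw 0, and B centre ≈ (0.594,0.200), yaw ≈ 7°. Both match 100×140. The lane's inner y is ≈ -0.145..0.095 and x is 0.26..0.795. The pot and V-block sit at x ≈ 0.68 in the lane, so crates tipped towards the robot stay clear of them.

First the far side of A, jaws open with the closing line along y.

Request:
send_rows(dr=[[0, 0, 1.5], [0, 0, 3], [0, 0, 4.5], [0, 0, 6], [0, 0, 7.5], [0, 0, 9], [0, 0, 10.5], [0, 0, 12]], xyz=[[-3, 1, 0], [-6, 2, 0], [-10, 3.5, 0], [-14, 5, 0], [-18, 6.5, 0], [-21, 8, 0], [-24, 9, 0], [-25.4, 9.5, 0]], jaw=[100, 100, 100, 100, 100, 100, 100, 100])

```text
time_s: 1.1
eef_pos: [0.6699, -0.2558, 0.2491]
eef_rot: [-0.0, 0.988, 0.153, -0.001]
wrist_force: [-0.3, -0.2, 0.8]
opening: 1.0
grasp_force: 0.0
```

```bash
cat >> h.py <<'E'
from scipy.spatial.transform import Rotation as R
def go(p,yaw):
    """yaw: world direction (deg) of tool x; tool down"""
    o=ctrl.get_obs();q=np.array(o["eef_rot"]);r=R.from_quat(q[[1,2,3,0]])
    c,s=np.cos(np.radians(yaw)),np.sin(np.radians(yaw))
    t=R.from_matrix(np.array([[c,s,0],[s,-c,0],[0,0,-1]]))
    print("t",round(o["time_s"],2),"pos",o["eef_pos"].round(3),"F",o["wrist_force"].round(1),"xyz",(r.inv().apply(np.array(p)-o["eef_pos"])*100).round(1),"dr",((r.inv()*t).as_rotvec()*180/np.pi/6).round(2),"toolx",r.as_matrix()[:,0].round(2))
E
python3 -c "
from h import *
go((.665,-.254,.142),0)"
```

```text
t 1.1 pos [ 0.67  -0.256  0.249] F [-0.3 -0.2  0.8] xyz [-0.4 -0.3 10.7] dr [-0.01  0.01  2.94] toolx [ 0.95  0.3  -0.  ]
```

Request:
send_rows(dr=[[0, 0, 1], [0, 0, 2], [0, 0, 2.95], [0, 0, 2.95], [0, 0, 2.95], [0, 0, 2.95], [0, 0, 2.95], [0, 0, 2.95]], xyz=[[-0.1, 0, 0], [-0.2, -0.1, 2], [-0.4, -0.3, 4], [-0.4, -0.3, 6], [-0.4, -0.3, 8], [-0.4, -0.3, 10], [-0.4, -0.3, 10.7], [-0.4, -0.3, 10.7]], jaw=[100, 100, 100, 100, 100, 100, 100, 100])

```text
time_s: 2.1
eef_pos: [0.6651, -0.2523, 0.1426]
eef_rot: [-0.0, 1.0, 0.003, -0.0]
wrist_force: [0.1, -1.0, 1.1]
opening: 1.001
grasp_force: 0.0
```

```bash
python3 -c "
from h import *
im=save('scene','d');cv2.imwrite('pics/d2.png',cv2.resize(im[120:310,150:400,::-1],None,fx=3,fy=3))
go((.56,-.254,.142),0)"
```

```text
t 2.15 pos [ 0.666 -0.253  0.144] F [ 0.  -0.7  0.8] xyz [-10.6   0.1   0.2] dr [ 0.   -0.    0.05] toolx [1.   0.01 0.  ]
```

View pics/d2.png

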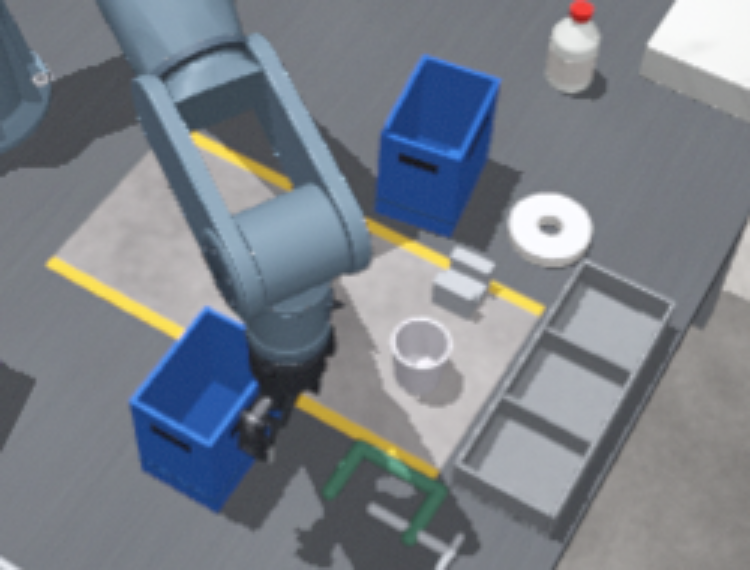

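The open fingers stand just beyond A's far wall (tip near crop (262,458)), slightly below the rim. Now the push towards the robot.

Request:
send_rows(dr=[[0, 0, 0], [0, 0, 0], [0, 0, 0], [0, 0, 0], [0, 0, 0], [0, 0, 0], [0, 0, 0], [0, 0, 0]], xyz=[[-0.8, 0, 0.3], [-1.6, 0, 0.6], [-2.4, 0, 0.6], [-3.2, 0, 0.6], [-4, 0, 0.6], [-4.8, 0, 0.6], [-5.6, 0, 0.6], [-6.4, 0, 0.6]], jaw=[100, 100, 100, 100, 100, 100, 100, 100])

```text
time_s: 3.15
eef_pos: [0.601, -0.2528, 0.1376]
eef_rot: [0.0, 1.0, 0.003, 0.0]
wrist_force: [1.4, -0.2, 1.2]
opening: 0.998
grasp_force: 1.2
```

Request:
send_rows(dr=[[0, 0, 0], [0, 0, 0], [0, 0, 0], [0, 0, 0], [0, 0, 0], [0, 0, 0], [0, 0, 0], [0, 0, 0]], xyz=[[-0.8, 0, 0], [-1.6, 0, 0], [-2.4, 0, 0], [-3.2, 0, 0], [-3.7, 0, 0], [-4.2, 0, 0], [-4.5, 0, 0], [-4.5, 0, 0]], jaw=[100, 100, 100, 100, 100, 100, 100, 100])

```text
time_s: 4.15
eef_pos: [0.5559, -0.2528, 0.137]
eef_rot: [-0.0, 1.0, 0.003, -0.0]
wrist_force: [-0.3, -0.5, 0.1]
opening: 1.001
grasp_force: 0.1
```

```bash
python3 -c "
from h import *
im=save('side','e');cv2.imwrite('pics/e2.png',cv2.resize(im[100:300,180:400,::-1],None,fx=3,fy=3))
go((.56,-.254,.25),0)"
```

```text
t 4.2 pos [ 0.556 -0.253  0.137] F [ 0.1  0.2 -0.5] xyz [  0.4   0.1 -11.3] dr [-0.    0.01  0.05] toolx [ 1.    0.01 -0.  ]
```

View pics/e2.png

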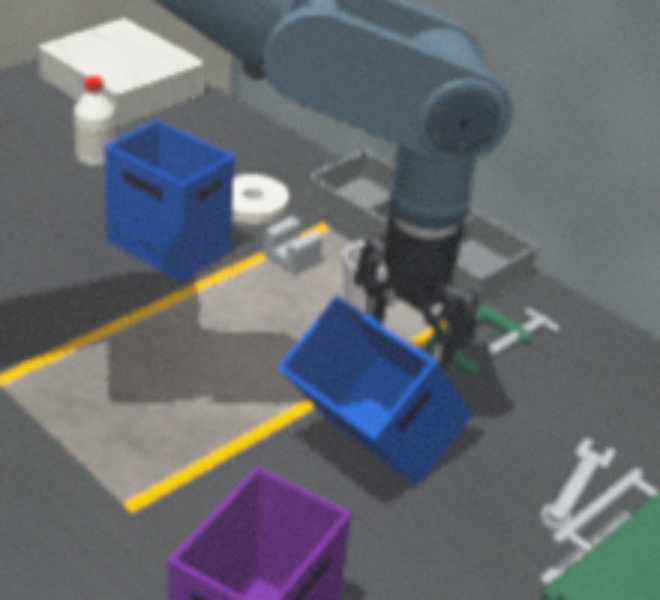

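Side view: A is leaning towards the robot at about 35–40°, still at the fingers (crop (375,390)). Before finishing, I check the purple crate's clearance.

```bash
python3 -c "
from h import *
for n,f in(('scene','a'),('side','b')):
    im=cv2.imread(f'pics/{f}.png')[:,:,::-1]
    for c in blobs(im,(135,100,30),(155,255,255)):
        h=cv2.approxPolyDP(cv2.convexHull(c),2.5,True).reshape(-1,2);print(n,np.c_[h,ray(n,h,.15)[:,:2].round(3),ray(n,h,0)[:,:2].round(3)].tolist())
go((.56,-.254,.25),0)
"
```

```text
scene [[104.0, 207.0, 0.165, -0.337, 0.061, -0.275], [142.0, 217.0, 0.298, -0.301, 0.209, -0.235], [149.0, 242.0, 0.378, -0.363, 0.298, -0.304], [137.0, 264.0, 0.396, -0.443, 0.319, -0.394], [101.0, 253.0, 0.276, -0.474, 0.185, -0.427], [91.0, 229.0, 0.189, -0.425, 0.087, -0.372]]
side [[267.0, 256.0, 0.299, -0.306, 0.406, -0.2], [296.0, 272.0, 0.318, -0.399, 0.429, -0.31], [291.0, 306.0, 0.228, -0.47, 0.322, -0.394], [265.0, 339.0, 0.117, -0.498, 0.19, -0.428], [236.0, 321.0, 0.098, -0.418, 0.167, -0.334], [236.0, 286.0, 0.165, -0.335, 0.247, -0.235]]
t 4.2 pos [ 0.556 -0.253  0.137] F [ 0.1  0.2 -0.5] xyz [  0.4   0.1 -11.3] dr [-0.    0.01  0.05] toolx [ 1.    0.01 -0.  ]
```

Request:
send_rows(dr=[[0, 0, 0], [0, 0, 0], [0, 0, 0], [0, 0, 0], [0, 0, 0], [0, 0, 0], [0, 0, 0], [0, 0, 0]], xyz=[[-0.4, 0, 0], [-0.8, 0, 0], [-1.2, 0, 0], [-1.6, 0, 0], [-1.6, 0, 0], [-1.6, 0, 0], [-1.6, 0, 0], [-1.6, 0, 0]], jaw=[100, 100, 100, 100, 100, 100, 100, 100])

```text
time_s: 5.2
eef_pos: [0.5404, -0.253, 0.1373]
eef_rot: [0.0, 1.0, 0.003, 0.0]
wrist_force: [0.8, 0.4, 0.0]
opening: 0.999
grasp_force: 0.0
```

```bash
cat >> h.py <<'E'
def corners(n,f,zs=(0,.1),lo=(105,120,40),hi=(125,255,255)):
    im=save(n,f)
    for c in blobs(im,lo,hi):
        h=cv2.approxPolyDP(cv2.convexHull(c),2.5,True).reshape(-1,2)
        print(n,*[str(p.tolist())+str([ray(n,[p],z)[0,:2].round(3).tolist() for z in zs]) for p in h],sep="\n ")
    hs=cv2.cvtColor(im,cv2.COLOR_RGB2HSV);m=cv2.inRange(hs,(5,150,100),(16,255,255));m[:100]=0
    print("orange",int((m>0).sum()),np.argwhere(m).mean(0)[::-1].round() if m.any() else "")
E
python3 -c "
from h import *
corners('side','f');corners('scene','g')
go((.66,-.25,.26),0)"
```

```text
side
 [288, 219][[0.593, -0.109], [0.502, -0.189]]
 [321, 239][[0.606, -0.258], [0.513, -0.322]]
 [317, 262][[0.513, -0.323], [0.43, -0.381]]
 [298, 275][[0.424, -0.323], [0.351, -0.381]]
 [255, 260][[0.363, -0.189], [0.296, -0.261]]
 [256, 237][[0.438, -0.108], [0.363, -0.188]]
side
 [231, 140][[0.798, 0.486], [0.685, 0.343]]
 [257, 151][[0.828, 0.33], [0.712, 0.203]]
 [256, 182][[0.658, 0.143], [0.56, 0.036]]
 [242, 192][[0.569, 0.125], [0.48, 0.02]]
 [216, 179][[0.543, 0.263], [0.457, 0.143]]
 [215, 149][[0.687, 0.464], [0.586, 0.323]]
orange 0 
scene
 [181, 210][[0.311, -0.135], [0.363, -0.186]]
 [217, 231][[0.473, -0.14], [0.514, -0.191]]
 [218, 245][[0.509, -0.186], [0.547, -0.233]]
 [196, 274][[0.51, -0.318], [0.548, -0.356]]
 [161, 255][[0.366, -0.322], [0.414, -0.361]]
 [156, 241][[0.316, -0.287], [0.368, -0.328]]
scene
 [291, 138][[0.475, 0.392], [0.516, 0.305]]
 [316, 146][[0.582, 0.407], [0.616, 0.319]]
 [311, 174][[0.633, 0.266], [0.663, 0.188]]
 [299, 198][[0.649, 0.14], [0.678, 0.071]]
 [275, 190][[0.555, 0.126], [0.59, 0.057]]
 [277, 163][[0.494, 0.245], [0.534, 0.168]]
orange 0 
t 5.3 pos [ 0.54  -0.253  0.137] F [0.7 1.  0.1] xyz [ 12.   -0.2 -12.3] dr [ 0.   -0.    0.05] toolx [1.   0.01 0.  ]
```

A is down: corners give x 0.364..0.513, y -0.322..-0.188, and a 100 mm height fits both views. No orange is seen yet, but the arm may hide it. Lift and travel to B.

Request:
send_rows(dr=[[0, 0, 0], [0, 0, 0], [0, 0, 0], [0, 0, 0], [0, 0, 0], [0, 0, 0], [0, 0, 0], [0, 0, 0]], xyz=[[1, 0, -2], [2, 0, -4], [4, 0, -7], [6, 0, -9.5], [9, 0, -11.5], [12, -3, -11.5], [15, -7, -11.5], [15.2, -12, -11.5]], jaw=[100, 100, 100, 100, 100, 100, 100, 100])

```text
time_s: 6.3
eef_pos: [0.6929, -0.1315, 0.2515]
eef_rot: [-0.0, 1.0, 0.002, 0.0]
wrist_force: [1.0, 0.7, 0.3]
opening: 1.0
grasp_force: 0.0
```

Request:
send_rows(dr=[[0, 0, 0], [0, 0, 0], [0, 0, -0.3], [0, 0, -0.6], [0, 0, -1], [0, 0, -1.3], [0, 0, -1.3], [0, 0, -1.3]], xyz=[[0, -5, 0], [0, -10, 0], [0, -15, 0], [0, -20, 0], [0, -25, 0], [0, -30, 0], [0, -34, 0], [0, -34.5, 0]], jaw=[100, 100, 100, 100, 100, 100, 100, 100])

```text
time_s: 7.3
eef_pos: [0.6891, 0.216, 0.252]
eef_rot: [-0.0, 0.997, 0.073, -0.0]
wrist_force: [0.1, 0.3, -0.2]
opening: 0.997
grasp_force: 0.0
```

```bash
python3 -c "
from h import *
corners('scene','i')
im=cv2.imread('pics/i.png');cv2.imwrite('pics/i2.png',cv2.resize(im[120:310,150:400],None,fx=3,fy=3))
go((.692,.213,.138),8)"
```

```text
scene
 [181, 210][[0.311, -0.135], [0.363, -0.186]]
 [216, 229][[0.465, -0.135], [0.507, -0.186]]
 [218, 245][[0.509, -0.186], [0.547, -0.233]]
 [196, 274][[0.51, -0.318], [0.548, -0.356]]
 [160, 254][[0.36, -0.321], [0.409, -0.359]]
 [156, 241][[0.316, -0.287], [0.368, -0.328]]
scene
 [291, 138][[0.475, 0.392], [0.516, 0.305]]
 [316, 146][[0.582, 0.407], [0.616, 0.319]]
 [311, 174][[0.633, 0.266], [0.663, 0.188]]
 [299, 198][[0.649, 0.14], [0.678, 0.071]]
 [275, 189][[0.552, 0.13], [0.588, 0.061]]
 [276, 164][[0.493, 0.239], [0.533, 0.162]]
orange 0 
t 7.35 pos [0.689 0.215 0.252] F [-0.3  0.5  0.8] xyz [ 0.2  0.2 11.4] dr [-0.    0.    0.04] toolx [ 0.99  0.14 -0.  ]
```

View pics/i2.png

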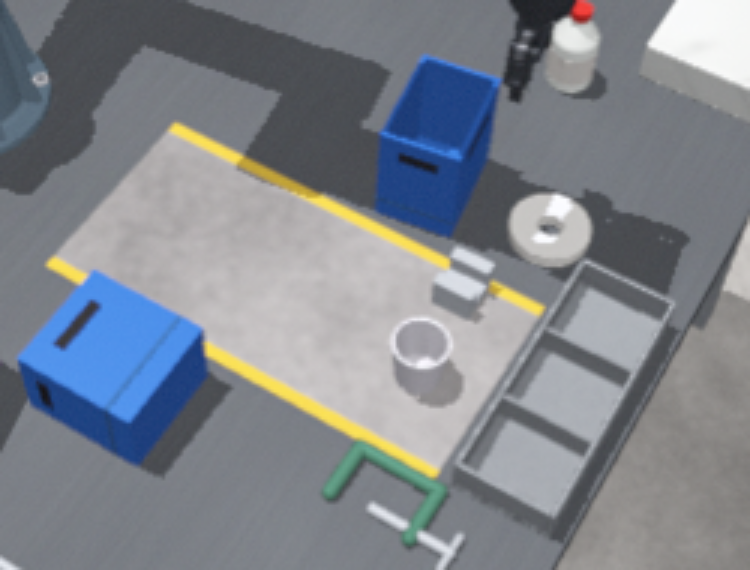

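Scene crop: A lies on its side. Its underside, the far face at crop (160,400), is plain blue, so B should carry the stamp. The fingers stand beyond B at (520,60). Descend and tip B.

Request:
send_rows(dr=[[0, 0, 0], [0, 0, 0], [0, 0, 0], [0, 0, 0], [0, 0, 0], [0, 0, 0], [0, 0, 0], [0, 0, 0]], xyz=[[0.2, 0.2, 2], [0.2, 0.2, 4], [0.2, 0.2, 6], [0.2, 0.2, 8], [0.2, 0.2, 10], [0.2, 0.2, 11.4], [0.2, 0.2, 11.4], [-1, 0.2, 11.4]], jaw=[100, 100, 100, 100, 100, 100, 100, 100])

```text
time_s: 8.35
eef_pos: [0.6808, 0.2094, 0.1391]
eef_rot: [-0.0, 0.998, 0.071, 0.001]
wrist_force: [-0.4, -0.7, 0.4]
opening: 1.001
grasp_force: 0.0
```

Request:
send_rows(dr=[[0, 0, 0], [0, 0, 0], [0, 0, 0], [0, 0, 0], [0, 0, 0], [0, 0, 0], [0, 0, 0], [0, 0, 0]], xyz=[[-0.8, 0, 0], [-1.6, 0, 0], [-2.4, 0, 0], [-3.2, 0, 0], [-4, 0, 0], [-4.8, 0, 0], [-5.6, 0, 0], [-6.4, 0, 0]], jaw=[100, 100, 100, 100, 100, 100, 100, 100])

```text
time_s: 9.35
eef_pos: [0.6163, 0.2003, 0.1384]
eef_rot: [-0.0, 0.998, 0.071, 0.0]
wrist_force: [1.2, 1.0, 1.6]
opening: 1.0
grasp_force: 1.3
```

Request:
send_rows(dr=[[0, 0, 0], [0, 0, 0], [0, 0, 0], [0, 0, 0], [0, 0, 0], [0, 0, 0], [0, 0, 0], [0, 0, 0]], xyz=[[-0.8, 0, 0], [-1.6, 0, 0], [-2.4, 0, 0], [-3.2, 0, 0], [-3.7, 0, 0], [-4.2, 0, 0], [-4.6, 0, 0], [-5, 0, 0]], jaw=[100, 100, 100, 100, 100, 100, 100, 100])

```text
time_s: 10.35
eef_pos: [0.567, 0.1932, 0.1381]
eef_rot: [0.0, 0.998, 0.071, -0.0]
wrist_force: [0.3, -0.3, 0.4]
opening: 0.999
grasp_force: 0.0
```

Request:
send_rows(dr=[[0, 0, 0], [0, 0, 0], [0, 0, 0], [0, 0, 0], [0, 0, 0], [0, 0, 0], [0, 0, 0], [0, 0, 0]], xyz=[[0, 0, 0], [0, 0, 0], [1, 0, 0], [3, 0, -2], [5, 0, -4], [7, 0, -7], [9, 0, -10], [11, 0, -12]], jaw=[100, 100, 100, 100, 100, 100, 100, 100])

```text
time_s: 11.35
eef_pos: [0.6781, 0.209, 0.2603]
eef_rot: [-0.0, 0.998, 0.071, 0.001]
wrist_force: [-0.6, -0.3, -0.5]
opening: 0.999
grasp_force: 0.0
```

```bash
python3 -c "
from h import *
corners('scene','j');corners('side','k')
im=cv2.imread('pics/j.png');cv2.imwrite('pics/j2.png',cv2.resize(im[120:310,150:400],None,fx=3,fy=3))
go((.5,.35,.26),90)"
```

```text
scene
 [181, 210][[0.311, -0.135], [0.363, -0.186]]
 [216, 229][[0.465, -0.135], [0.507, -0.186]]
 [218, 245][[0.509, -0.186], [0.547, -0.233]]
 [196, 274][[0.51, -0.318], [0.548, -0.356]]
 [161, 255][[0.366, -0.322], [0.414, -0.361]]
 [156, 241][[0.316, -0.287], [0.368, -0.328]]
scene
 [252, 135][[0.331, 0.322], [0.382, 0.24]]
 [287, 146][[0.483, 0.345], [0.524, 0.261]]
 [286, 165][[0.529, 0.255], [0.566, 0.177]]
 [273, 189][[0.546, 0.126], [0.582, 0.057]]
 [237, 174][[0.392, 0.116], [0.438, 0.048]]
 [236, 160][[0.349, 0.173], [0.399, 0.102]]
orange 41 [280. 168.]
side
 [288, 219][[0.593, -0.109], [0.502, -0.189]]
 [321, 240][[0.602, -0.261], [0.51, -0.325]]
 [316, 263][[0.507, -0.324], [0.425, -0.382]]
 [298, 275][[0.424, -0.323], [0.351, -0.381]]
 [255, 260][[0.363, -0.189], [0.296, -0.261]]
 [256, 237][[0.438, -0.108], [0.363, -0.188]]
side
 [214, 160][[0.625, 0.389], [0.531, 0.256]]
 [238, 173][[0.642, 0.241], [0.546, 0.124]]
 [238, 194][[0.548, 0.125], [0.461, 0.02]]
 [207, 209][[0.397, 0.124], [0.327, 0.019]]
 [187, 196][[0.384, 0.239], [0.315, 0.122]]
 [186, 175][[0.462, 0.365], [0.385, 0.235]]
orange 0 
t 11.45 pos [0.68  0.209 0.261] F [-0.2 -0.1 -0.4] xyz [-15.8 -16.5   0. ] dr [  0.04  -0.05 -13.65] toolx [0.99 0.14 0.01]
```

View pics/j2.png

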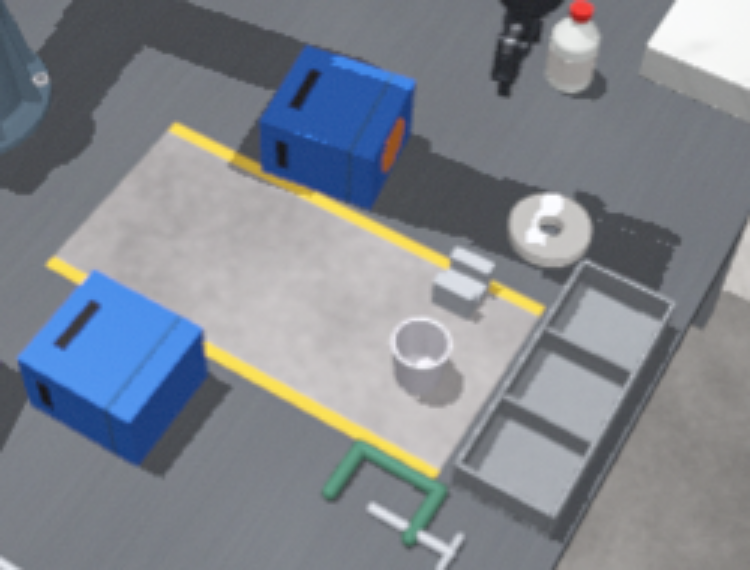

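B shows the orange stamp (crop (394,145)), so B goes into the lane. It lies with its centre at about (0.463,0.186), yaw about 5°, at the right size. Go to its +y side with the jaws half open, so the fingers miss the handle slot.

Request:
send_rows(dr=[[0, 0, -1.5], [0, 0, -3], [0, 0, -4.5], [0, 0, -6], [0, 0, -7.5], [0, 0, -9], [0, 0, -10.5], [0, 0, -12]], xyz=[[-2.4, -1.7, 0], [-4.8, -3.4, 0], [-7.2, -5.1, 0], [-9.6, -6.8, 0], [-12, -8.5, 0], [-14.4, -10.2, 0], [-17, -12, 0], [-19.1, -13.4, 0]], jaw=[50, 50, 50, 50, 50, 50, 50, 50])

```text
time_s: 12.45
eef_pos: [0.4664, 0.3148, 0.257]
eef_rot: [-0.0, 0.764, 0.646, -0.001]
wrist_force: [0.0, 0.4, 0.4]
opening: 0.497
grasp_force: 0.0
```

```bash
python3 -c "
from h import *
go((.472,.315,.07),90);print(ctrl.get_obs()['q'].round(2))"
```

```text
t 12.45 pos [0.466 0.315 0.257] F [0.  0.4 0.4] xyz [ 0.1  0.6 18.7] dr [-0.02  0.01 -1.6 ] toolx [ 0.17  0.99 -0.  ]
[0.38 0.15 1.63 0.   1.36 0.55]
```

Request:
send_rows(dr=[[0, 0, -0.8], [0, 0, -1.6], [0, 0, -1.6], [0, 0, -1.6], [0, 0, -1.6], [0, 0, -1.6], [0, 0, -1.6], [0, 0, -1.6]], xyz=[[0.1, 0.6, 1], [0.1, 0.6, 4], [0.1, 0.6, 8], [0.1, 0.6, 12], [0.1, 0.6, 15], [0.1, 0.6, 17], [0.1, 0.6, 18.7], [0.1, 0.6, 18.7]], jaw=[50, 50, 50, 50, 50, 50, 50, 50])

```text
time_s: 13.45
eef_pos: [0.4729, 0.314, 0.0695]
eef_rot: [-0.001, 0.709, 0.705, -0.002]
wrist_force: [-0.1, 0.5, -0.0]
opening: 0.498
grasp_force: 0.0
```

Request:
send_rows(dr=[[0, 0, 0], [0, 0, 0], [0, 0, 0], [0, 0, 0], [0, 0, 0], [0, 0, 0], [0, 0, 0], [0, 0, 0]], xyz=[[-1, 0, 0], [-2, 0, 0], [-3, 0, 0], [-4, 0, 0], [-5, 0, 0], [-6, 0, 0], [-7, 0, 0], [-8, 0, 0]], jaw=[50, 50, 50, 50, 50, 50, 50, 50])

```text
time_s: 14.45
eef_pos: [0.474, 0.2339, 0.0713]
eef_rot: [0.0, 0.709, 0.705, 0.0]
wrist_force: [1.1, 1.6, -0.4]
opening: 0.505
grasp_force: 0.0
```

```bash
python3 -c "
from h import *
corners('scene','l');corners('side','m')
go((.472,.06,.07),90)"
```

```text
scene
 [181, 210][[0.311, -0.135], [0.363, -0.186]]
 [216, 229][[0.465, -0.135], [0.507, -0.186]]
 [218, 245][[0.509, -0.186], [0.547, -0.233]]
 [196, 274][[0.51, -0.318], [0.548, -0.356]]
 [160, 254][[0.36, -0.321], [0.409, -0.359]]
 [156, 241][[0.316, -0.287], [0.368, -0.328]]
scene
 [248, 139][[0.329, 0.295], [0.38, 0.214]]
 [283, 154][[0.491, 0.299], [0.531, 0.218]]
 [282, 170][[0.529, 0.225], [0.566, 0.149]]
 [264, 194][[0.529, 0.088], [0.567, 0.022]]
 [231, 178][[0.383, 0.087], [0.43, 0.021]]
 [229, 162][[0.332, 0.15], [0.383, 0.08]]
orange 62 [274. 174.]
side
 [288, 219][[0.593, -0.109], [0.502, -0.189]]
 [321, 240][[0.602, -0.261], [0.51, -0.325]]
 [317, 261][[0.516, -0.32], [0.433, -0.378]]
 [297, 276][[0.419, -0.324], [0.346, -0.382]]
 [255, 260][[0.363, -0.189], [0.296, -0.261]]
 [256, 237][[0.438, -0.108], [0.363, -0.188]]
side
 [221, 165][[0.624, 0.336], [0.53, 0.209]]
 [242, 178][[0.632, 0.202], [0.536, 0.088]]
 [242, 199][[0.539, 0.09], [0.454, -0.011]]
 [211, 215][[0.388, 0.086], [0.319, -0.015]]
 [190, 198][[0.386, 0.221], [0.317, 0.106]]
 [189, 178][[0.46, 0.339], [0.383, 0.211]]
orange 0 
t 14.55 pos [0.474 0.233 0.071] F [-0.2 -0.  -0.6] xyz [-17.3  -0.1   0.1] dr [-0.01  0.01 -0.06] toolx [ 0.01  1.   -0.  ]
```

B has squared up and slides well (y 0.087..0.225). It needs about 18 cm more to centre in the lane.

Request:
send_rows(dr=[[0, 0, 0], [0, 0, 0], [0, 0, 0], [0, 0, 0], [0, 0, 0], [0, 0, 0], [0, 0, 0], [0, 0, 0]], xyz=[[-1, 0, 0], [-2, 0, 0], [-3.2, 0, 0], [-4.4, 0, 0], [-5.6, 0, 0], [-6.8, 0, 0], [-8, 0, 0], [-9, 0, 0]], jaw=[50, 50, 50, 50, 50, 50, 50, 50])

```text
time_s: 15.55
eef_pos: [0.4734, 0.1437, 0.0713]
eef_rot: [-0.0, 0.709, 0.705, -0.0]
wrist_force: [0.1, 1.4, -0.4]
opening: 0.503
grasp_force: 0.0
```

Request:
send_rows(dr=[[0, 0, 0], [0, 0, 0], [0, 0, 0], [0, 0, 0], [0, 0, 0], [0, 0, 0], [0, 0, 0], [0, 0, 0]], xyz=[[-1.2, 0, 0], [-2.4, 0, 0], [-3.6, 0, 0], [-4.8, 0, 0], [-6, 0, 0], [-7.2, 0, 0], [-8.2, 0, 0], [-8.8, 0, 0]], jaw=[50, 50, 50, 50, 50, 50, 50, 50])

```text
time_s: 16.55
eef_pos: [0.473, 0.0558, 0.0713]
eef_rot: [-0.0, 0.709, 0.705, 0.0]
wrist_force: [-0.6, 1.4, -1.0]
opening: 0.502
grasp_force: 0.0
```

Request:
send_rows(dr=[[0, 0, 0], [0, 0, 0], [0, 0, 0], [0, 0, 0], [0, 0, 0], [0, 0, 0], [0, 0, 0], [0, 0, 0]], xyz=[[0, 0, 0], [1, 0, 0], [3, 0, 0], [6, 0, -1], [9, 0, -4], [12, 0, -8], [15, 0, -12], [18, 0, -15]], jaw=[50, 50, 50, 50, 50, 50, 50, 50])

```text
time_s: 17.55
eef_pos: [0.4739, 0.2386, 0.2234]
eef_rot: [0.001, 0.709, 0.706, 0.001]
wrist_force: [1.3, -0.7, 0.0]
opening: 0.503
grasp_force: 0.0
```

```bash
python3 -c "
from h import *
corners('scene','n');corners('side','o')
im=cv2.imread('pics/n.png');cv2.imwrite('pics/n2.png',cv2.resize(im[120:310,150:400],None,fx=3,fy=3))"
```

```text
scene
 [181, 210][[0.311, -0.135], [0.363, -0.186]]
 [216, 229][[0.465, -0.135], [0.507, -0.186]]
 [218, 245][[0.509, -0.186], [0.547, -0.233]]
 [196, 274][[0.51, -0.318], [0.548, -0.356]]
 [160, 254][[0.36, -0.321], [0.409, -0.359]]
 [156, 241][[0.316, -0.287], [0.368, -0.328]]
scene
 [223, 170][[0.335, 0.104], [0.385, 0.037]]
 [257, 185][[0.485, 0.11], [0.525, 0.043]]
 [257, 202][[0.527, 0.043], [0.564, -0.021]]
 [237, 228][[0.526, -0.092], [0.564, -0.146]]
 [203, 209][[0.376, -0.089], [0.424, -0.143]]
 [202, 193][[0.331, -0.031], [0.381, -0.089]]
orange 81 [248. 208.]
side
 [217, 199][[0.464, 0.15], [0.386, 0.043]]
 [251, 185][[0.628, 0.14], [0.533, 0.033]]
 [321, 240][[0.602, -0.261], [0.51, -0.325]]
 [317, 262][[0.513, -0.323], [0.43, -0.381]]
 [296, 276][[0.416, -0.322], [0.344, -0.38]]
 [257, 262][[0.362, -0.199], [0.295, -0.27]]
 [218, 221][[0.388, 0.042], [0.318, -0.054]]
orange 0
```

View pics/n2.png

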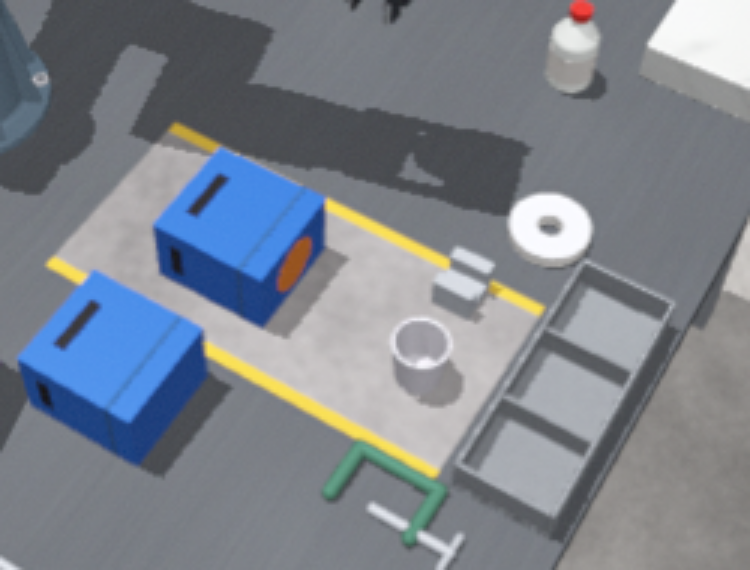

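The stamped crate spans y -0.09..0.043, well inside the lines (-0.145..0.095), at crop (240,240). The plain crate lies outside the lane at y ≤ -0.186 (crop (110,365)). The bystanders have not moved and the arm is clear.

```bash
python3 -c "
from bench import ctrl
print(ctrl.hand_in())"
```

```text
the job is handed in; nothing more can be done
None
```

The job is handed in: both blue crates are on their sides, the orange-stamped one (left of the lane at the start) is wholly between the yellow lines, and the plain one is outside the lane, with the other things on the bench left alone.

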